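Mark a sample tag as passed with the green hand punch

TASK

Mark the sample tag as passed: take the punch with the green handle, press it down firmly, upright and centred in the ring on the white tag so that the sprung plate clearly gives, and then lift it straight up, well clear of the tag, without sliding it. Then stand it upright where you took it from and let go, leaving the yellow and blue punches where they are.

Things in the scene. Friction and masses are not known exactly. Their poses are not given: they have to be found in the camera images.
- punch_green_mid (a point): Hand punch with green handle, about 0.22 kg (varies), 90 mm tall, round: steel foot 34 mm across and 14 mm high, narrow neck to 22 mm, then a straight green plastic handle 26 mm across from 22 to 90 mm. It stands loose and upright on a black rubber mat 6 mm thick (110 x 330 mm), in a row of three punches 105 mm apart along the mat. Point: its centre, 45 mm above the underside of its foot, within the graspable handle; z up along its axis.
- punch_yellow_mid (a point): Yellow hand punch, a bystander of the same size and shape as the green one; stays standing on the mat. Point: its centre, 45 mm above its foot; z up along its axis.
- punch_blue_mid (a point): Blue hand punch, a bystander of the same size and shape as the green one; stays standing on the mat. Point: its centre, 45 mm above its foot; z up along its axis.
- mark (a point): Centre of the ring on the top face of the white sample tag (74 x 74 mm; black ring 52 mm outside, 44 mm inside, with a centre dot). The tag is fixed on a square aluminium plate 86 mm wide, sprung above a dark steel block (130 x 110 mm) fixed to the bench; the face is 42 mm above the bench. Pressed, the plate sinks straight down, up to 10 mm: it starts to give at 3 N and takes 1 N more per mm; sinking by 3 to 8 mm is a good press. It springs back when released. z up.
There are look-alikes about, which are no part of the job. There is more than one size of the part that bears mark; the job needs the larger.

How it is judged:
By the outcome, as a careful person would: the job done as asked, in the order asked, and still so for the second after the job is handed in, with the robot touching nothing.
It also fails if it takes over 51 s, if anything falls off the work surface, if the arm or the gripper's body presses on something with over 40 N, if the wrist force passes 120 N, or if a joint passes its speed limit or range.

ROBOT

A 6-joint arm with a two-finger parallel gripper is mounted at the origin on the work surface. World frame = base frame: x ahead of the robot, y to its left, z up, the work surface at z = 0. Lengths are in m, angles in rad, forces in N, time in s.
With the tool pointing down it reaches from about 0.375 to 0.975 m from the base axis. Payload 3.8 kg.
Tool frame: the origin (TCP) lies midway between the tips of the shut fingers; the grasp point (between the pads) lies 19 mm behind it; x points along the fingers, y is the direction in which the jaws open and shut, and the axes are right-handed (so a half turn about x gives the same grasp; the last joint's range is limited). The gripper opens to 88 mm and grips with 3 to 60 N. Pads are 18 mm wide; open, the fingers measure 123 mm over their backs; the gripper's body (75 mm by 187 mm) begins 45 mm behind the grasp point.
Start: joints at [1.096, 0.264, 1.604, -0, 1.274, -0.037], TCP at [0.286, 0.611, 0.239] pointing down, gripper open.
Joint ranges: [-2.63, 2.63], [-0.94, 2.18], [0.31, 2.57], [-1.31, 4.45], [0, 2.66], [-2.55, 2.55]. Speed limits (rad/s): [2.57, 2.57, 3.14, 3.14, 3.14, 3.14].

INTERFACE

Orientations are given as a rotation vector (axis times angle).
In Python, from cell import manip, inverse_kinematics, cams, order gives the robot as it stands. Calls block until the motion is done:
- manip.move_pose(position, orientation): joint-space move of the TCP to a pose.
- manip.move_linear(position, rate=0.15, rot=None): straight line of the TCP; rot=None keeps the orientation; rate is the mean speed in m/s.
- manip.set_joints(angles): joint-space move.
- manip.set_gripper(opening, force=None): finger opening in m; force is the grip in N (None keeps the last); returns when the fingers have stopped.
- manip.dwell(seconds).
- inverse_kinematics(position, orientation): joint angles nearest the present ones, or None.
- manip.state(): the state.
- cams.capture(name): name is "scene" or "top" or "wrist"; returns a dict with "image" (384x512x3 uint8, blue, green, red), "z_map" (384x512 float32, m along the optical axis (not along the pixel's ray), 0 where there is no reading), "intrinsics" (3x3 intrinsics, pixels), "position" and "orientation" of the camera in the world; the wrist camera has in their place "T_tool_cam" (4x4, takes a point from camera to tool coordinates, whose origin is the TCP and whose axes are the tool frame's). Camera axes: x right, y down, z forward; pixel columns grow to the right and rows downward; lengths in m; the calibration is good to about 2 mm. The wrist camera is an equidistant fisheye: a pixel r from the principal point sees the ray r / f radians off the axis. A picture is of the moment at which its call begins: read the wrist's pose just before it.
A pose or a line that the arm cannot do raises manip.IKError and nothing moves.
- order.close_job(): hands the job in, once; it reports no verdict.
The state is a dict: "clock": time; "joint_pos": joint angles; "joint_velocities": joint speeds; "tau": joint torques, N m; "tool_pos": TCP position; "tcp_rot": TCP orientation; "contact_force": force on the tool from outside, world axes, zero at the start; "moment": the same for the moment, N m; "gripper_width": finger opening in m.
Only numpy, scipy, OpenCV 4.12 (cv2) and the standard library are available. Lean on these libraries where they do the work, as an engineer would, in place of code of your own. Each camera call takes 0.05 s, during which the arm holds its last target.

## Working session

There is one attempt and no reset: what is moved stays moved. The work goes in short steps, each a Python script; the robot and the scene stay as the last script left them, time stands still between calls to the robot, and variables do not carry over. Pictures are saved under pics/ and viewed, and the job is handed in when it is done.

```bash
ls; mkdir -p pics; python3 - <<'E'
from cell import manip, cams
import cv2, numpy as np, pickle
for n in ("scene","top"):
    c=cams.capture(n); cv2.imwrite(f"pics/{n}0.png",c["image"]); pickle.dump(c,open(f"{n}0.pkl","wb"))
    print(n,c["intrinsics"],c["position"],c["orientation"])
s=manip.state(); print(s)
E
```

```text
pics
scene [[471.78366196   0.         258.13509597]
 [  0.         471.78366196 191.02769643]
 [  0.           0.           1.        ]] [ 1.28679656 -0.33709431  0.87557747] [-2.04945392 -1.28142263  0.55718014]
top [[452.62626501   0.         255.84711438]
 [  0.         452.62626501 190.54839097]
 [  0.           0.           1.        ]] [0.38798756 0.00521099 1.07972989] [-2.12291218  2.167708   -0.15862206]
{'clock': 0.1, 'joint_pos': array([ 1.09609789e+00,  2.64684268e-01,  1.60521151e+00,  1.59202525e-05,
        1.27371113e+00, -3.69001382e-02]), 'joint_velocities': array([-0.00119656,  0.00059028, -0.00265692, -0.00234018,  0.00081989,
       -0.00148577]), 'tau': array([ 7.26231010e-04, -5.03619647e+01, -3.58071470e+01,  7.30977883e-02,
        2.34306377e-02, -1.85270738e-05]), 'tool_pos': array([0.28587077, 0.61077567, 0.23752216]), 'tcp_rot': array([ 0.34183904,  1.5439146 , -0.34491432]), 'contact_force': array([ 0.42133382, -0.10149471, -1.16666246]), 'moment': array([0.00507984, 0.04985376, 0.02818112]), 'gripper_width': 0.08786657163499709}
```

View pics/scene0.png

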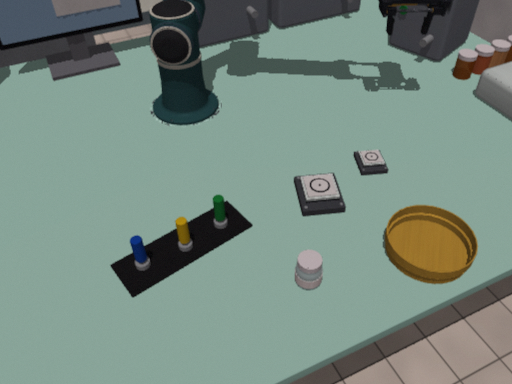

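View pics/top0.png

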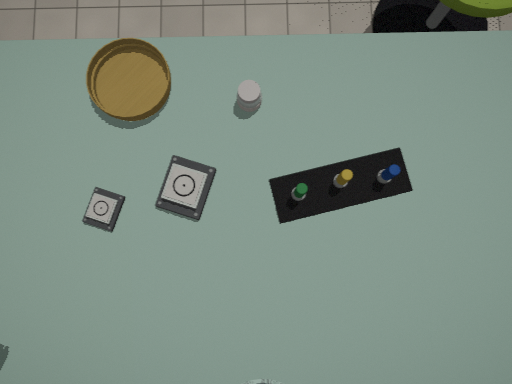

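The top view has two tag plates: (185,186), larger, and (101,208), smaller. The larger one is the one the job asks for. The green punch is at (300,190), at the inner end of the row, and yellow (342,178) and blue (388,174) are bystanders. Next I measure them and enlarge crops to confirm.

```bash
cat > h.py <<'E'
import numpy as np, cv2, pickle
from scipy.spatial.transform import Rotation as R
def ray(c,u,v):
    d=np.linalg.inv(c["intrinsics"])@[u,v,1.]
    return np.array(c["position"]),R.from_rotvec(c["orientation"]).as_matrix()@d
def plane(c,u,v,z):
    p,d=ray(c,u,v); return p+d*(z-p[2])/d[2]
def proj(c,P):
    q=R.from_rotvec(c["orientation"]).as_matrix().T@(np.asarray(P)-c["position"]); k=c["intrinsics"]@q; return k[:2]/k[2]
def hsvmask(c,col):
    h=cv2.cvtColor(c["image"],cv2.COLOR_BGR2HSV)
    lo,hi={"green":((45,150,40),(80,255,255)),"yellow":((18,150,90),(32,255,255)),"blue":((110,150,50),(130,255,255))}[col]
    return cv2.inRange(h,lo,hi)
E
python3 - <<'E'
from h import *
T=pickle.load(open("top0.pkl","rb"));S=pickle.load(open("scene0.pkl","rb"))
for col in("green","yellow","blue"):
    for n,c in(("top",T),("scene",S)):
        m=hsvmask(c,col); k,l,st,ce=cv2.connectedComponentsWithStats(m)
        for i in range(1,k):
            if st[i,4]>30 :
                ys,xs=np.where(l==i)
                if n=="top" and not(260<ce[i][0]<420 and 140<ce[i][1]<230):continue
                if n=="scene" and not(100<ce[i][0]<260 and 180<ce[i][1]<280):continue
                print(col,n,ce[i],st[i],"at mid z .062:",plane(c,*ce[i],.062).round(4))
for n,c,b in(("top",T,(80,150,220,230)),("scene",S,(290,140,390,220))):
    g=cv2.cvtColor(c["image"],cv2.COLOR_BGR2GRAY)
    x0,y0,x1,y1=b
    w=cv2.inRange(g[y0:y1,x0:x1],150,255)
    k,l,st,ce=cv2.connectedComponentsWithStats(w)
    print(n,[(st[i,4],(ce[i]+[x0,y0]).round(1)) for i in range(1,k)if st[i,4]>15])
    cs,hi=cv2.findContours(w,cv2.RETR_CCOMP,cv2.CHAIN_APPROX_NONE)
    for q in cs:
        if len(q)>=12:
            e=cv2.fitEllipse(q); P=plane(c,e[0][0]+x0,e[0][1]+y0,.042)
            print("  ell",np.round(np.add(e[0],(x0,y0)),2),np.round(e[1],1),P.round(4), "r",np.hypot(*P[:2]).round(3))
a=cv2.resize(T["image"][150:230,75:225],None,fx=4,fy=4,interpolation=3)
b=cv2.resize(T["image"][140:230,260:410],None,fx=4,fy=4,interpolation=3)
cv2.imwrite("pics/crop0.png",cv2.resize(np.vstack([a,b]),None,fx=.85,fy=.85))
# mat corners
h=cv2.cvtColor(T["image"],cv2.COLOR_BGR2GRAY); m=cv2.inRange(h,0,40); k,l,st,ce=cv2.connectedComponentsWithStats(m[130:240,250:430])
i=1+np.argmax(st[1:,4]); ys,xs=np.where(l==i); box=cv2.boxPoints(cv2.minAreaRect(np.c_[xs+250,ys+130].astype(np.float32)))
Q=np.array([plane(T,*q,.006) for q in box]);print("mat",box,Q.round(4),np.linalg.norm(np.diff(Q,axis=0),axis=1))
E
```

```text
green top [298.125  193.3125] [295 189  10   9  32] at mid z .062: [ 0.5302 -0.0929  0.062 ]
green scene [218.74476987 207.67782427] [213 195  12  26 239] at mid z .062: [ 0.5404 -0.097   0.062 ]
yellow top [346.63461538 174.21153846] [341 169  12  12 104] at mid z .062: [ 0.572  -0.2052  0.062 ]
yellow scene [181.99590164 229.7704918 ] [176 217  13  27 244] at mid z .062: [ 0.5677 -0.1986  0.062 ]
blue scene [138.025 249.075] [131 236  16  27 280] at mid z .062: [ 0.578  -0.3041  0.062 ]
top [(np.int32(821), array([183.9, 185.1])), (np.int32(234), array([183.6, 184.9])), (np.int32(337), array([100.7, 207.6])), (np.int32(99), array([100.6, 207.6]))]
  ell [100.63 207.62] [10.1 11.4] [0.5092 0.3615 0.042 ] r 0.625
  ell [100.89 207.82] [25.9 28.1] [0.5088 0.3609 0.042 ] r 0.624
  ell [100.69 207.67] [16.7 17.9] [0.5091 0.3613 0.042 ] r 0.624
  ell [183.56 184.86] [16.6 17.1] [0.5584 0.1705 0.042 ] r 0.584
  ell [183.65 184.9 ] [4.2 5.4] [0.5583 0.1702 0.042 ] r 0.584
  ell [183.78 185.33] [40.8 41.9] [0.5573 0.1699 0.042 ] r 0.583
  ell [183.6  184.92] [23.7 25. ] [0.5583 0.1703 0.042
[... 302 characters left out ...]
0.59
  ell [319.28 184.94] [16.3 22.7] [0.5621 0.1697 0.042 ] r 0.587
  ell [371.3  155.98] [4.4 9. ] [0.5269 0.3548 0.042 ] r 0.635
  ell [339.42 179.45] [ 92.2 118.8] [0.5676 0.2267 0.042 ] r 0.611
  ell [318.62 194.27] [47.7 56.6] [0.5905 0.1508 0.042 ] r 0.609
  ell [371.18 156.07] [10.3 15.2] [0.527  0.3543 0.042 ] r 0.635
  ell [369.26 164.56] [24.3 38.6] [0.5537 0.3293 0.042 ] r 0.644
  ell [380.74 153.39] [ 3.1 12.5] [0.5293 0.3842 0.042 ] r 0.654
mat [[268.86084 179.25746]
 [400.9527  146.93712]
 [411.5747  190.34877]
 [279.48285 222.66911]] [[ 0.5737 -0.0291  0.006 ]
 [ 0.6467 -0.3522  0.006 ]
 [ 0.5395 -0.3705  0.006 ]
 [ 0.4687 -0.0517  0.006 ]] [0.33131535 0.10868106 0.32659774]
```

View pics/crop0.png

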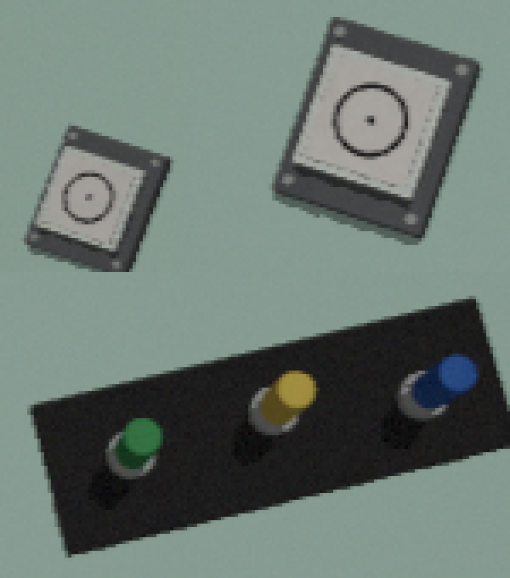

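Confirmed: the larger tag (ring at top px (183.6,184.9)) is at about (0.559, 0.170). The green punch (top px ~(302,189)) is at about (0.54,-0.096). Next is a closer look with the wrist camera over the tag and then over the punch.

```bash
cat >> h.py <<'E'
def down(ydir):
    y=np.array([ydir[0],ydir[1],0.]);y/=np.linalg.norm(y);x=np.array([0,0,-1.])
    return R.from_matrix(np.c_[x,y,np.cross(x,y)]).as_rotvec()
def wray(c,st,u,v):
    K=c["intrinsics"];a=np.array([(u-K[0,2]),(v-K[1,2])]);r=np.hypot(*a);th=r/K[0,0]
    d=np.array([0,0,1.]) if r<1e-9 else np.r_[np.sin(th)*a/r,np.cos(th)]
    M=np.eye(4);M[:3,:3]=R.from_rotvec(st["tcp_rot"]).as_matrix();M[:3,3]=st["tool_pos"]
    M=M@c["T_tool_cam"]; return M[:3,3],M[:3,:3]@d
def wplane(c,st,u,v,z):
    p,d=wray(c,st,u,v);return p+d*(z-p[2])/d[2]
def wproj(c,st,P):
    M=np.eye(4);M[:3,:3]=R.from_rotvec(st["tcp_rot"]).as_matrix();M[:3,3]=st["tool_pos"]
    q=np.linalg.inv(M@c["T_tool_cam"])@np.r_[P,1];rr=np.hypot(q[0],q[1]);th=np.arctan2(rr,q[2]);K=c["intrinsics"]
    return K[:2,2]+K[0,0]*th*q[:2]/rr
E
python3 - <<'E'
from h import *
from cell import manip,cams,inverse_kinematics
s=manip.state();print(R.from_rotvec(s["tcp_rot"]).as_matrix().round(2))
row=np.array([0.5404-.5704,-.097+.2005]);row/=np.linalg.norm(row);per=np.array([-row[1],row[0]])
for n,p in(("tag",[.559,.170,.22]),("green",[.54,-.096,.24])):
    best=None
    for sg in(1,-1):
        q=inverse_kinematics(np.array(p),down(sg*per)); print(n,sg,None if q is None else q.round(2))
        if q is not None and (best is None or abs(q[5])<best[0]): best=(abs(q[5]),sg)
    manip.move_pose(np.array(p),down(best[1]*per)); manip.dwell(.2)
    s=manip.state(); c=cams.capture("wrist"); cv2.imwrite(f"pics/w_{n}.png",c["image"]); pickle.dump((c,s),open(f"w_{n}.pkl","wb"))
    print(best,s["clock"],s["tool_pos"],s["contact_force"])
print(c["intrinsics"],c["T_tool_cam"].round(3))
E
```

```text
[[-0.    0.42  0.91]
 [-0.    0.91 -0.42]
 [-1.   -0.   -0.  ]]
tag 1 None
tag -1 [ 0.25  0.11  1.82 -0.    1.21 -0.03]
(np.float64(0.029526060158949097), -1) 2.1833 [0.55887475 0.17085149 0.22002   ] [-0.1534113  -0.63470462 -0.58694829]
green 1 None
green -1 [-0.22  0.02  1.87 -0.    1.24 -0.5 ]
(np.float64(0.5034782386295227), -1) 3.475 [ 0.54026084 -0.09468038  0.23980722] [ 0.72793371  0.10276917 -0.41407763]
[[297.31863964   0.         255.34615391]
 [  0.         297.31863964 190.83847019]
 [  0.           0.           1.        ]] [[-0.    -0.265  0.964 -0.147]
 [ 1.     0.002  0.001  0.001]
 [-0.002  0.964  0.265 -0.068]
 [ 0.     0.     0.     1.   ]]
```

View pics/w_tag.png

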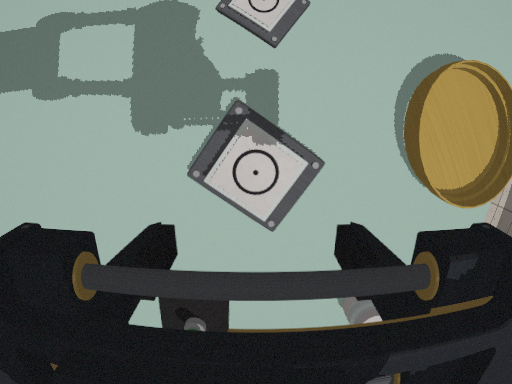

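View pics/w_green.png

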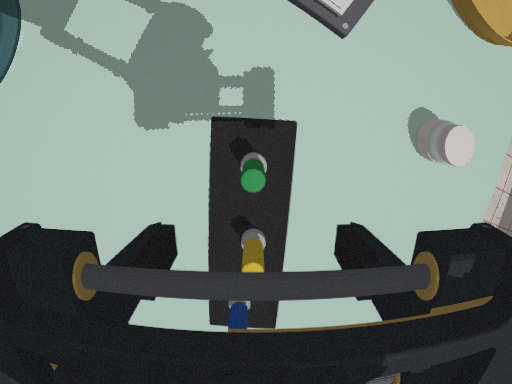

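The wrist view over the tag shows the dot at ~(256,172) and the ring whole. Over the mat, the green punch top is at ~(253,180) and its foot at (253,163); jaws lie across the row.

```bash
python3 - <<'E'
from h import *
c,s=pickle.load(open("w_tag.pkl","rb"))
g=cv2.cvtColor(c["image"],cv2.COLOR_BGR2GRAY)[140:205,225:290]
cs,_=cv2.findContours(cv2.inRange(g,0,90),cv2.RETR_CCOMP,cv2.CHAIN_APPROX_NONE)
for q in cs:
    if len(q)>=8:
        e=cv2.fitEllipse(q);e0=np.add(e[0],(225,140));P=[wplane(c,s,*(p[0]+[225,140]),.042)[:2] for p in q]
        (cc,r)=cv2.minEnclosingCircle(np.array(P,np.float32))
        print(e0.round(1),np.round(e[1],1),wplane(c,s,*e0,.042).round(4),"circ",np.round(cc,4),round(2*r,4))
c,s=pickle.load(open("w_green.pkl","rb"))
hs=cv2.cvtColor(c["image"],cv2.COLOR_BGR2HSV);print(hs[180,253],hs[165,253])
m=cv2.inRange(hs,(45,100,30),(85,255,255));m[:140]=0;m[210:]=0;m[:,:230]=0;m[:,280:]=0
# bright top disc
t=m.copy();t[hs[...,2]<115]=0
for nm,q in(("all",m),("top",t)):
    cs,_=cv2.findContours(q,0,1);k=max(cs,key=cv2.contourArea);e=cv2.fitEllipse(k);print(nm,e,cv2.contourArea(k))
    P=np.array([wplane(c,s,*p[0],.096)[:2] for p in k],np.float32);print(wplane(c,s,*e[0],.096).round(4),cv2.minEnclosingCircle(P))
cv2.imwrite("pics/g2.png",cv2.resize(np.hstack([c["image"][140:210,220:290],cv2.cvtColor(t,8)[140:210,220:290]]),None,fx=5,fy=5,interpolation=0))
def foot():
    f=cv2.inRange(hs,(0,0,105),(180,60,255));f[:140]=0;f[185:]=0;f[:,:225]=0;f[:,280:]=0
    ys,xs=np.where(f);print("foot px",xs.min(),xs.max(),ys.min(),ys.max());return
foot()
# scene triangulation with the scene camera axis at mid
S=pickle.load(open("scene0.pkl","rb"));print("scene z.062",plane(S,218.7,207.7,.062))
E
```

```text
[229.5 201.3] [ 3.  13.3] [0.5407 0.1304 0.042 ] circ [0.5415 0.1316] 0.0152
[285.5 199.4] [ 8.3 16.2] [0.6017 0.1506 0.042 ] circ [0.5994 0.1527] 0.0202
[255.1 172.1] [3.4 4.3] [0.5593 0.1714 0.042 ] circ [0.5596 0.1716] 0.0049
[255.2 171.6] [43.7 44.7] [0.5592 0.1719 0.042 ] circ [0.5593 0.1715] 0.0514
[255.3 171.9] [40.6 41.1] [0.5594 0.1717 0.042 ] circ [0.5591 0.1714] 0.0477
[285.4 142.5] [ 6.1 12.6] [0.5818 0.2128 0.042 ] circ [0.5801 0.2111] 0.0147
[226.6 142.3] [4.2 8.1] [0.5198 0.1948 0.042 ] circ [0.5211 0.1938] 0.0097
[ 68 153 145] [ 67 148  79]
all ((252.7471160888672, 176.00767517089844), (24.26857566833496, 34.07923889160156), 0.624435544013977) 641.5
[ 0.5375 -0.0918  0.096 ] ((0.5370970964431763, -0.09155658632516861), 0.017399312928318977)
top ((252.7596893310547, 180.1343231201172), (22.109834671020508, 23.281951904296875), 87.372802734375) 402.0
[ 0.5387 -0.0958  0.096 ] ((0.5389035940170288, -0.09627918154001236), 0.012312665581703186)
foot px 241 266 154 172
scene z.062 [ 0.54045624 -0.09710211  0.062     ]
```

View pics/g2.png

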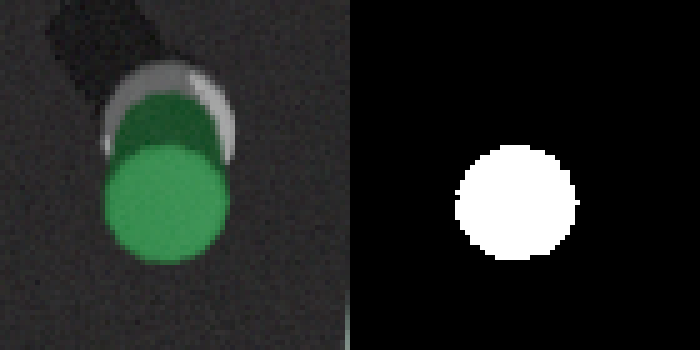

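Checks fit: ring 51.4 mm (52 given), handle top 24.6 mm (26 given), and the row lies 105 mm apart. Next: grasp the green punch, lift a little and look.

```bash
python3 - <<'E'
from h import *
from cell import manip,cams
rot=manip.state()["tcp_rot"]
G=np.array([.5391,-.0962])
manip.move_linear(np.r_[G,.16],rate=.15);manip.move_linear(np.r_[G,.041],rate=.1);manip.dwell(.2)
s=manip.state();print(s["clock"],s["tool_pos"],s["contact_force"])
manip.set_gripper(.05,force=30);manip.set_gripper(0.02,force=30);manip.dwell(.2)
s=manip.state();print(s["clock"],s["tool_pos"],s["contact_force"],s["moment"],s["gripper_width"])
p=s["tool_pos"];np.save("grasp.npy",np.r_[p,G])
manip.move_linear(np.r_[G,.141],rate=.1);manip.dwell(.2)
s=manip.state();print(s["clock"],s["tool_pos"],s["contact_force"],s["moment"],s["gripper_width"])
for n in("wrist","scene"):
    c=cams.capture(n);cv2.imwrite(f"pics/lift_{n}.png",c["image"]);pickle.dump((c,s),open(f"lift_{n}.pkl","wb"))
E
```

```text
5.75 [ 0.53964123 -0.09630769  0.04169661] [-0.66214526 -0.5106235  -0.0926165 ]
7.15 [ 0.53895709 -0.09622406  0.04096316] [-1.21190495 -0.93668744  0.27801672] [-0.05500345  0.13079396 -0.0068211 ] 0.025518753653100863
8.5 [ 0.53856537 -0.09606616  0.14011928] [-0.19738059  0.19908799 -2.81894427] [-0.0561418   0.06590475  0.0196918 ] 0.02520520676016795
```

View pics/lift_wrist.png

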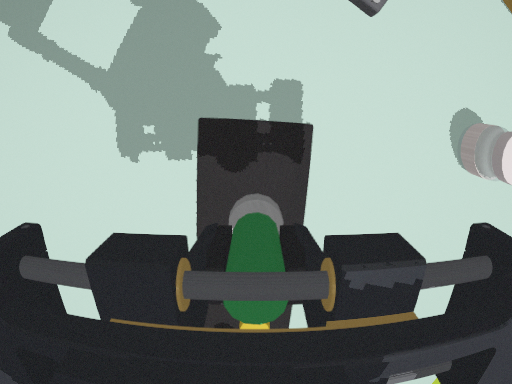

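View pics/lift_scene.png

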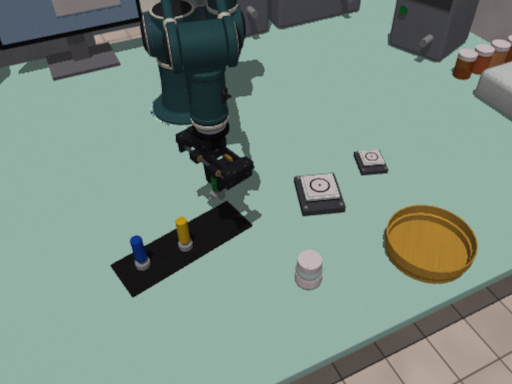

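The punch is held, upright and central between the jaws (foot at ~(256,210)), width 25.2 mm. I'll check the foot's offset and tilt numerically before pressing.

```bash
python3 - <<'E'
from h import *
c,s=pickle.load(open("lift_wrist.pkl","rb"))
p=s["tool_pos"];A=R.from_rotvec(s["tcp_rot"]).as_matrix();print(A.round(4))
zb=p[2]-.041+.006
im=c["image"];cv2.imwrite("pics/lw.png",cv2.resize(im[180:260,200:310],None,fx=7,fy=7,interpolation=0))
# predicted outlines if centred & upright at tool xy
o=im.copy();o=cv2.resize(o[180:260,200:310],None,fx=7,fy=7,interpolation=0)
for z,r,col in((zb,.017,(0,0,255)),(zb+.014,.017,(255,0,255)),(zb+.022,.013,(0,255,255))):
    q=[wproj(c,s,np.array([p[0]+r*np.cos(t),p[1]+r*np.sin(t),z])) for t in np.linspace(0,6.283,60)]
    for a in q:
        cv2.circle(o,tuple(np.int32((a-[200,180])*7+3.5)),2,col,-1)
    print(z,np.min(q,0),np.max(q,0))
cv2.imwrite("pics/lw2.png",o)
E
```

```text
[[-1.600e-03  9.605e-01  2.784e-01]
 [ 3.000e-04  2.784e-01 -9.605e-01]
 [-1.000e+00 -1.400e-03 -8.000e-04]]
0.10511927995859599 [228.30882339 192.46435221] [280.31692253 241.14196165]
0.11911927995859599 [226.32008805 198.85737517] [282.11067604 250.49697206]
0.12711927995859598 [231.87045912 209.66429302] [276.42133812 250.56276879]
```

View pics/lw2.png

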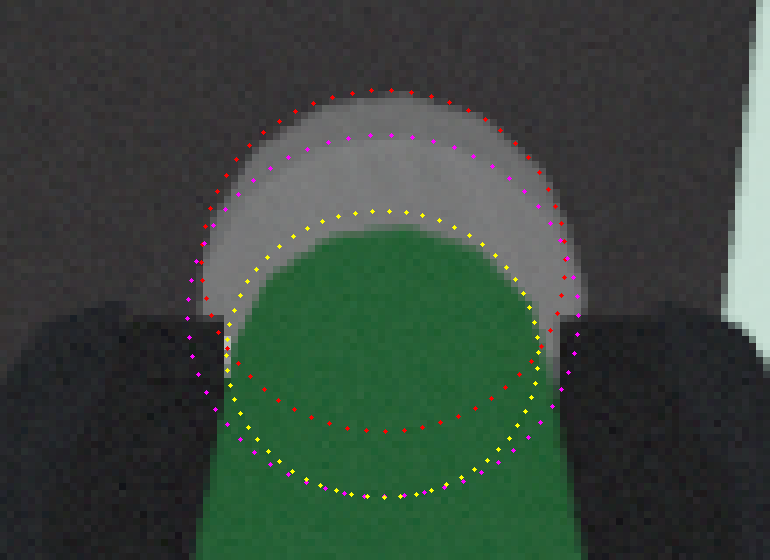

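Apparent foot offset is under 1 mm, which matches the camera's bias. Corrected, the mark comes to (0.559, 0.1705), in agreement with the top camera. Next: press with force feedback, then lift straight up.

```bash
python3 - <<'E'
from h import *
from cell import manip,cams
rot=manip.state()["tcp_rot"]; rot=down(R.from_rotvec(rot).as_matrix()[:2,1])
M=np.array([.559,.1705])
manip.move_linear([.539,-.0962,.18],rate=.15,rot=rot)
manip.move_pose(np.r_[M,.16],rot)
manip.move_linear(np.r_[M,.095],rate=.08);manip.dwell(.5)
s=manip.state();f0=s["contact_force"].copy();print(s["clock"],s["tool_pos"],f0,R.from_rotvec(s["tcp_rot"]).as_matrix()[:,0].round(4))
c=cams.capture("wrist");cv2.imwrite("pics/pre_w.png",c["image"])
c=cams.capture("scene");cv2.imwrite("pics/pre_s.png",cv2.resize(c["image"][100:240,240:420],None,fx=4,fy=4))
pickle.dump(f0,open("f0.pkl","wb"))
E
```

```text
11.5167 [0.55903833 0.17050784 0.09515376] [ 0.65000651  0.45318011 -2.12732901] [ 2.e-04  1.e-04 -1.e+00]
```

View pics/pre_w.png

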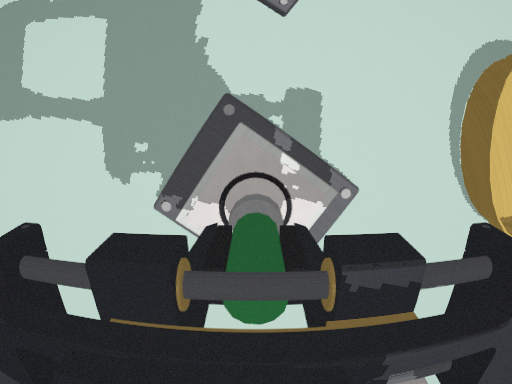

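View pics/pre_s.png

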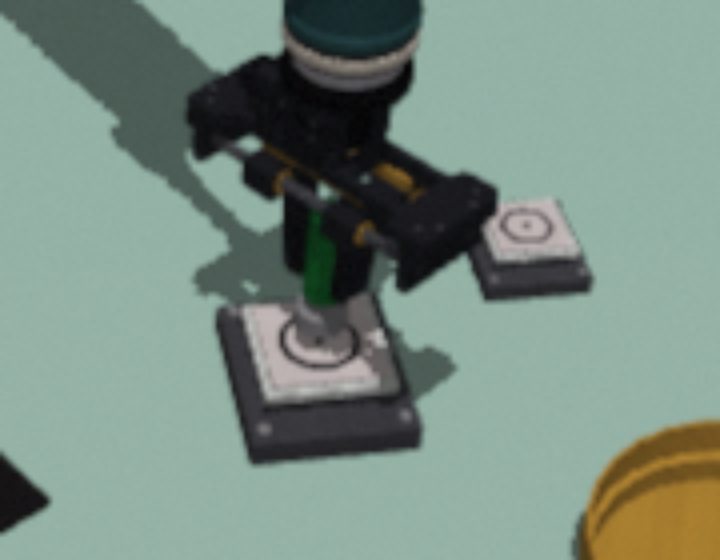

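The foot sits above the ring: ring centre column ~255 and foot ~256 in the wrist view, both centred. Now I press.

```bash
python3 - <<'E'
from h import *
from cell import manip,cams
f0=pickle.load(open("f0.pkl","rb"))
M=np.array([.559,.1705])
manip.move_linear(np.r_[M,.080],rate=.04);manip.dwell(.2)
z=.080;log=[]
while z>.066:
    manip.move_linear(np.r_[M,z],rate=.02);manip.dwell(.15)
    s=manip.state();df=s["contact_force"]-f0;print(round(z,4),s["tool_pos"].round(4),df.round(2),s["moment"].round(2),round(s["clock"],2))
    if df[2]>7.7: break
    z-=.001 
s=manip.state()
c=cams.capture("scene");cv2.imwrite("pics/press_s.png",cv2.resize(c["image"][100:240,240:420],None,fx=4,fy=4))
E
```

```text
0.08 [0.559  0.1705 0.08  ] [-1.   -0.05 -0.32] [-0.07  0.03  0.03] 12.74
0.079 [0.559  0.1705 0.0789] [-0.42 -1.4   0.15] [-0.02  0.05 -0.05] 13.14
0.078 [0.559  0.1705 0.078 ] [-0.55 -0.43  0.49] [-0.06  0.07 -0.  ] 13.54
0.077 [0.559  0.1705 0.077 ] [-0.59 -0.74  0.38] [-0.09  0.03  0.04] 13.94
0.076 [0.559  0.1705 0.0763] [-1.96 -1.13  4.4 ] [-0.15  0.33  0.  ] 14.34
0.075 [0.5591 0.1705 0.0751] [-2.02 -0.95  5.18] [-0.17  0.34  0.02] 14.74
0.074 [0.5591 0.1705 0.0741] [-2.21 -1.9   5.5 ] [-0.13  0.33 -0.04] 15.14
0.073 [0.5591 0.1705 0.0731] [-3.47 -0.56  6.62] [-0.21  0.39 -0.04] 15.54
0.072 [0.5591 0.1705 0.0722] [-3.43 -1.44  7.37] [-0.19  0.4   0.01] 15.94
0.071 [0.5591 0.1705 0.0714] [-3.76 -0.84  9.27] [-0.24  0.5   0.02] 16.34
```

View pics/press_s.png

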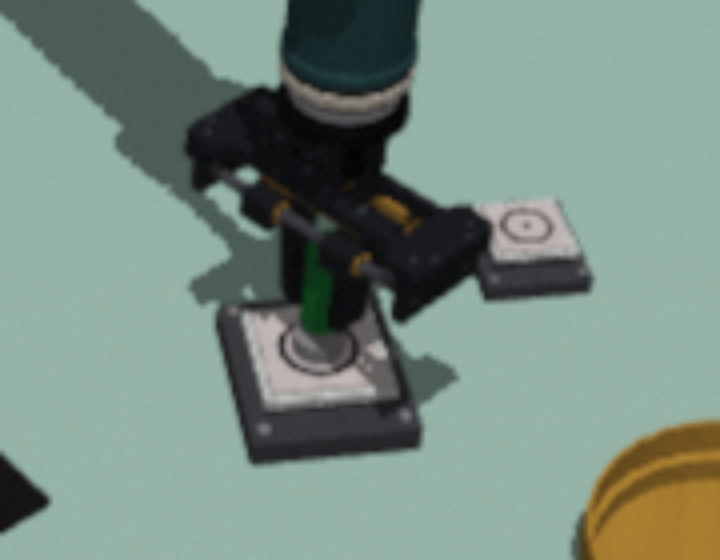

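The plate gave at about 4 N and sank ~5.5 mm, with the foot sitting inside the ring. Next I lift straight up, check the hold, and take the punch back.

```bash
python3 - <<'E'
from h import *
from cell import manip,cams
M=np.array([.559,.1705]);G=np.array([.5391,-.0962])
manip.move_linear(np.r_[M,.085],rate=.03);manip.move_linear(np.r_[M,.17],rate=.12);manip.dwell(.1)
c=cams.capture("scene");cv2.imwrite("pics/after_s.png",cv2.resize(c["image"][100:240,240:420],None,fx=4,fy=4))
rot=manip.state()["tcp_rot"]; 
manip.move_pose(np.r_[G,.141],down(R.from_rotvec(rot).as_matrix()[:2,1]));manip.dwell(.3)
s=manip.state();c=cams.capture("wrist");print(s["clock"],s["tool_pos"],s["contact_force"],s["moment"],s["gripper_width"])
p=s["tool_pos"];zb=p[2]-.041+.006
o=cv2.resize(c["image"][180:260,200:310],None,fx=7,fy=7,interpolation=0)
for z,r,col in((zb,.017,(0,0,255)),(zb+.014,.017,(255,0,255)),(zb+.022,.013,(0,255,255))):
    for t in np.linspace(0,6.283,60):
        a=wproj(c,s,np.array([p[0]+r*np.cos(t),p[1]+r*np.sin(t),z]));cv2.circle(o,tuple(np.int32((a-[200,180])*7+3.5)),2,col,-1)
cv2.imwrite("pics/back_w.png",o)
E
```

```text
19.3667 [ 0.53944878 -0.09521972  0.14113548] [ 0.17533627  0.40169045 -1.77272952] [-0.06222546 -0.02135183 -0.02445592] 0.025075173966764792
```

View pics/back_w.png

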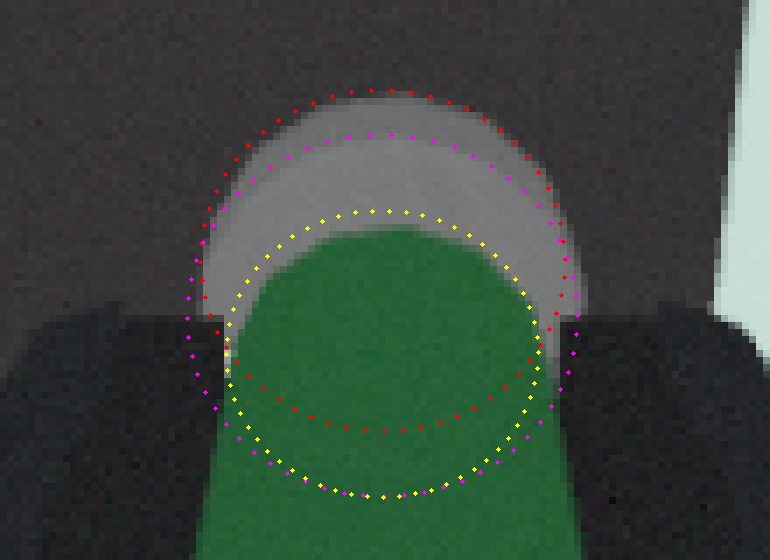

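View pics/after_s.png

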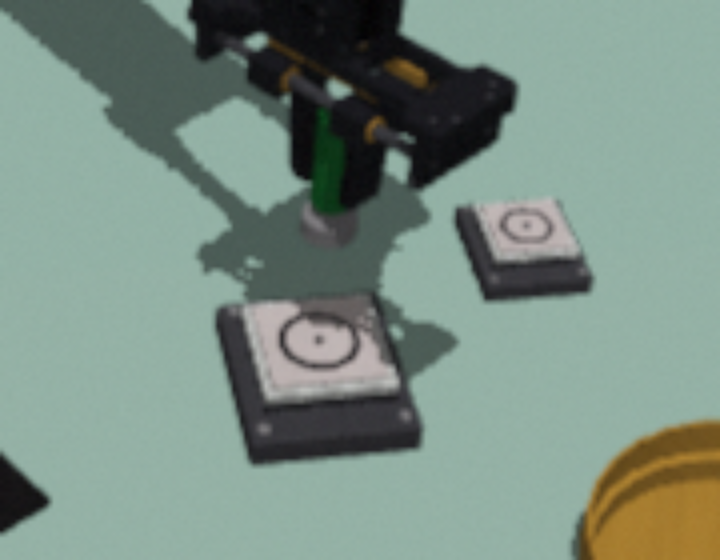

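The plate has sprung back and the punch is well clear. The hold is unchanged (foot outline the same as before the press), so I set it down in the same spot.

```bash
python3 - <<'E'
from h import *
from cell import manip,cams
G=np.array([.5391,-.0962])
manip.move_linear(np.r_[G,.06],rate=.08);manip.dwell(.3)
f0=manip.state()["contact_force"]
manip.move_linear(np.r_[G,.0445],rate=.03)
z=.0435
while z>.038:
    manip.move_linear(np.r_[G,z],rate=.02);manip.dwell(.2);s=manip.state();d=s["contact_force"]-f0
    print(round(z,4),s["tool_pos"].round(4),d.round(2))
    if d[2]>2.0: break
    z-=.0007
manip.set_gripper(.035,force=10);manip.dwell(.2);manip.set_gripper(.085);manip.dwell(.2)
manip.move_linear(np.r_[G,.24],rate=.12);manip.dwell(.3)
s=manip.state();print(s["clock"],s["tool_pos"],s["gripper_width"])
c=cams.capture("wrist");cv2.imwrite("pics/end_w.png",c["image"]);pickle.dump((c,s),open("end_w.pkl","wb"))
c2=cams.capture("scene");cv2.imwrite("pics/end_s.png",c2["image"])
hs=cv2.cvtColor(c["image"],cv2.COLOR_BGR2HSV)
t=cv2.inRange(hs,(45,100,115),(85,255,255));t[:140]=0;t[210:]=0;t[:,:230]=0;t[:,280:]=0
k=max(cv2.findContours(t,0,1)[0],key=cv2.contourArea);e=cv2.fitEllipse(k);print(e,wplane(c,s,*e[0],.096))
for col in("green","yellow","blue"):
    m=hsvmask(c2,col);kk,l,st,ce=cv2.connectedComponentsWithStats(m)
    print(col,[ (ce[i].round(1),st[i]) for i in range(1,kk) if st[i,4]>100 and ce[i][0]<260 and 180<ce[i][1]<280])
E
```

```text
0.0435 [ 0.5392 -0.0962  0.0436] [-0.14  0.99  1.71]
0.0428 [ 0.5391 -0.0962  0.0428] [ 0.24 -0.26  1.52]
0.0421 [ 0.5391 -0.0962  0.0421] [-0.6   1.04  0.47]
0.0414 [ 0.5391 -0.0962  0.0414] [ 0.14 -0.41  0.78]
0.0407 [ 0.5393 -0.0963  0.0409] [0.05 0.65 3.33]
27.5167 [ 0.53898593 -0.09615609  0.2396816 ] 0.08516678955118359
((255.78329467773438, 179.2486572265625), (21.962242126464844, 23.430736541748047), 82.14492797851562) [ 0.54000582 -0.09558442  0.096     ]
green [(array([219. , 207.8]), array([214, 196,  11,  25, 240], dtype=int32))]
yellow [(array([182.2, 229.9]), array([176, 217,  13,  27, 250], dtype=int32))]
blue [(array([138.1, 249.2]), array([131, 236,  16,  27, 281], dtype=int32))]
```

View pics/end_w.png

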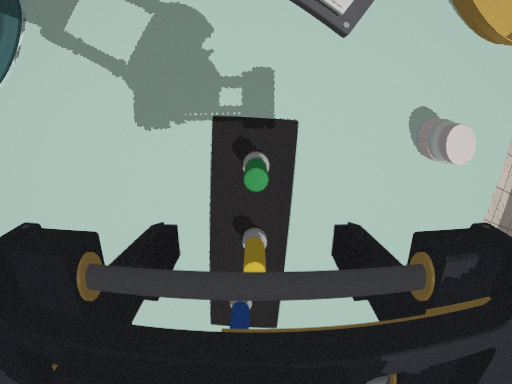

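View pics/end_s.png

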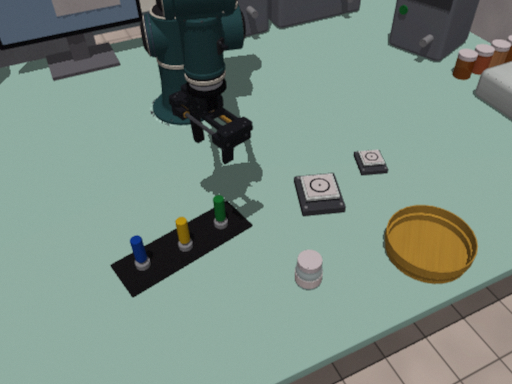

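Green stands upright in its place: wrist px (256,179), (0.5400,-0.0956), about 1 mm from where it started. Yellow and blue are unmoved to within 0.3 px, and the gripper is clear. I hand it in.

```bash
python3 -c "
from cell import order;print(order.close_job())"
```

```text
the job is handed in; nothing more can be done
None
```

I pressed the green punch onto the larger white tag, put it back where it stood, and handed the job in. The robot clock read about 27.5 s at the last check (limit 51 s).

- **Press:** The foot was centred in the ring. The plate sank about 5.5 mm at roughly 9 N, inside the 3–8 mm range. Sideways force reached about 3.8 N, but the TCP moved only 0.1 mm.
- **Lift:** I lifted straight up. The punch's hold in the gripper looked the same before and after, and the plate sprang back.
- **Return:** The green punch stands upright about 1 mm from its measured starting point. Yellow and blue are unmoved to within 0.3 px, and the gripper is open and well clear.
- **Disagreement:** The cameras differed by up to 3 mm in x on the tag position. I used the wrist value, corrected by the apparent offset of the held foot; it matched the top view within 1 mm.

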